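# Swing the bench magnifier over the chip

### The job

The bench magnifier has been swung aside. With a fingertip, gently push its two jointed arms round until the middle of the lens is straight above the large square chip on the circuit board, ready for inspection, then take the hand away. Only push, never pinch or force the magnifier, and leave its stand, the board and everything else on the bench where they are.

Things in the scene. Friction and masses are not known exactly. Their poses are not given: they have to be found in the camera images.
- magnifier: the magnifier's stand: a loose heavy steel disc (3.6 kg, 170 mm across, 20 mm high) with an upright post 18 mm across in its middle; origin at the centre of its underside, z up. It carries both arms; their highest point is 209 mm above the bench.
- pivot (a point): the upright hinge on top of the post (hub 32 mm across, 180 to 206 mm above the bench), at mid-height of the upper arm: 192 mm above the bench. The upper arm turns about it.
- upper_arm (a joint): angle of the upper arm about the post (rad, -3.6 to 0.6): at 0 it points along the stand's -y axis; it grows anticlockwise seen from above. Upper arm: a straight bar from pivot to elbow, 180 mm between the axes, 12 mm wide, 184 to 200 mm above the bench. Stiff hinge (0.5 N m, 4 to 6 N at 130 mm from the post); stays where left, carries the lens arm along at an unchanged angle.
- elbow (a point): the upright hinge at the outer end of the upper arm, 192 mm above the bench (knuckle 26 mm across, up to 207 mm). The lens arm turns about it.
- lens_arm (a joint): angle between lens arm and upper arm (rad, -0.83 to 3.97): pi/2 when in line; it grows anticlockwise seen from above. Lens arm: a straight bar below the upper arm, 12 mm wide, 156 to 172 mm above the bench, bare from 13 to 112 mm from the elbow's axis, then the lens ring. Light hinge (0.05 N m, 1 N at 80 mm): a slow square push leaves the upper arm all but still; stays where left.
- lens_center (a point): the middle of the lens, 164 mm above the bench, 170 mm from the elbow's axis: a round glass in a white ring 116 mm across and 16 mm high at the end of the lens arm.
- board: a green circuit board, 88 x 72 mm, clamped in a low black holder (100 x 76 mm, up to 38 mm high), loose on the bench, 0.6 kg; origin at the centre of the underside, x along the 100 mm side.
- chip (a point): centre of the top of the large square black chip (26 mm square, the largest part on the board, off the board's centre), 32 mm above the bench.
- multimeter: bystander: multimeter lying on its back, 185 x 88 mm, 54 mm high, loose; origin at the centre of its underside.
- flux_bottle: bystander: small white bottle, 42 mm across, 105 mm high, loose; origin at the centre of its underside.
- fan_heatsink: bystander: finned aluminium heatsink with a fan on top, 60 x 60 mm, 56 mm high, loose; origin at the centre of its underside.
- solder_spool: bystander: metal spool standing on its flange, 60 mm across, 40 mm high, loose; origin at the centre of its underside.

How it is judged:
At the end, for the whole second after the job is handed in: The middle of the lens is within 15 mm, seen from above, of the centre of the large chip; both arms are at rest; the stand is upright and within 15 mm, and the board within 10 mm, of where they stood (horizontal distance between lens_center and chip below 0.015 m and velocity of joint upper_arm between -0.02 and 0.02 rad/s and velocity of joint lens_arm between -0.02 and 0.02 rad/s and distance of magnifier from where it was at the start of the episode below 0.015 m and angle between magnifier's own z axis and vertical below 0.05 rad and distance of board from where it was at the start of the episode below 0.01 m); the robot touches nothing.
It fails at once if the magnifier is pinched or forced: more than 30 N from the fingers or the arm (contact force between any of the fingers, the arm and magnifier above 30 N).
It fails at once if the magnifier's stand is shoved more than 20 mm, lifted or tipped (distance of magnifier from where it was at the start of the episode above 0.02 m or angle between magnifier's own z axis and vertical above 0.1 rad).
It fails at once if the circuit board is moved more than 10 mm (distance of board from where it was at the start of the episode above 0.01 m).
It fails at once if a bystander is moved more than 10 mm (distance of any of multimeter, flux_bottle, fan_heatsink, solder_spool from where it was at the start of the episode above 0.01 m).
It also fails if it takes over 58 s, if anything falls off the work surface, if the arm or the gripper's body presses on something with over 40 N, if the wrist force passes 120 N, or if a joint passes its speed limit or range.

### The arm

A 7-joint arm with a two-finger parallel gripper is mounted at the origin on the work surface. World frame = base frame: x ahead of the robot, y to its left, z up, the work surface at z = 0. Lengths are in m, angles in rad, forces in N, time in s.
With the tool pointing down it reaches from about 0.4 to 0.875 m from the base axis. Payload 19.3 kg.
Tool frame: the origin (TCP) lies between the finger pads; the fingertips stand 17 mm ahead of it and the grasp point (between the pads) lies 2 mm behind it; z points along the fingers, y is the line along which they close (so a half turn about z gives the same grasp; the last joint's range is limited). The gripper opens to 85 mm and grips with 20 to 120 N. Pads are 22 mm wide; open, the fingers measure 114 mm over their backs; the gripper's body (76 mm by 85 mm) begins 54 mm behind the grasp point. The pads swing forward as they close: fully open they stand 13 mm farther back than shut.
Start: joints at [-1.408, 0.521, -0.036, 1.599, 0.021, 1.021, -0.113], TCP at [0.144, 0.608, 0.248] pointing down, gripper open.
Joint ranges: [-2.91, 2.91], [-0.3, 2.13], [-1.5, 1.42], [0.17, 2.43], [-1.26, 4.41], [0.16, 1.93], [-2.52, 2.52]. Speed limits (rad/s): [1.89, 1.89, 2.39, 2.39, 3.01, 3.01, 3.01].

### API

Orientations are given as [roll, pitch, yaw] about the fixed x, y, z axes, in that order (R = Rz(yaw) Ry(pitch) Rx(roll)).
In Python, from workcell import bot gives the robot as it stands.
- The arm moves only by the shell command python3 -m inch 'ROWS' [FORCE]. ROWS is JSON, a list of rows, each a list of 7 numbers: the shift along the tool's x, y, z in units of 200 mm (1.0 is 200 mm), then the turn, a rotation vector about the tool's x, y, z in units of 90 degrees (1.0 is 90 degrees), then the opening, from 0 (shut) to 1 (fully open). In form: [[x, y, z, rx, ry, rz, grip], ...]. A call has 1 to 20 rows; each row is the pose to reach, as a shift and turn from the pose commanded when the call began, along the tool's axes at that moment; what a row does not reach only later rows make up. A row lasts 1/8 s, in which the tool goes at most 62.5 mm and 10.7 degrees, less where a joint would pass 70% of its speed; a pose out of reach is approached as far as the arm can. A call with a number of a shift or a turn outside -1 to 1 is refused whole. A call with a gripper value outside its range is refused whole. The fingers move at their own pace and stop on an object; FORCE is the grip in N (left out, the last holds). Time passes only in rows, so rows that repeat a pose let the fingers close. It gives the time, the measured TCP pose, the force, the opening and the grip force at its end, in the units of the state.
- bot.observe(): the state, without advancing time (a new reading comes with each control period).
- bot.grab_frame(name): name is "side" or "top" or "wrist"; returns a dict with "img" (384x512x3 uint8, red, green, blue), "z_map" (384x512 float32, m along the optical axis (not along the pixel's ray), 0 where there is no reading), "vfov" (degrees; the focal length in pixels is half the picture's height over the tangent of half this angle, whatever the lens; pixels are square), "cx", "cy" (the principal point, pixels), "rvec" (rotation vector, rad) and "tvec" (3), from world to camera coordinates, as OpenCV has them. Camera axes: x right, y down, z forward; pixel columns grow to the right and rows downward; lengths in m; the calibration is good to about 2 mm. A picture is of the moment at which its call begins.
- bot.job_done(): hands the job in; it is judged then, once.
The state is a dict: "clock": time; "qpos": joint angles; "qd": joint speeds; "joint_efforts": joint torques, N m; "position": TCP position; "tool_rot": TCP orientation; "force": force on the tool from outside, world axes, zero at the start; "moment": the same for the moment, N m; "grip_width": finger opening in m; "finger_force": force on a finger pad.
Only numpy, scipy, OpenCV 4.12 (cv2) and the standard library are available. Lean on these libraries where they do the work, as an engineer would, in place of code of your own. Each camera call takes 0.05 s, during which the arm holds its last target. There are 200 camera calls.

## Working session

There is one attempt and no reset: what is moved stays moved. The work goes in short steps, Python scripts to look and compute and a shell command to move; the robot and the scene stay as the last step left them, time stands still between calls to the robot, and variables do not carry over. Pictures are saved under pics/ and viewed, at most 10 in all, crops included, and the job is handed in when it is done.

```bash
mkdir -p pics; ls; python3 - <<'E'
from workcell import bot
import cv2,numpy as np
s=bot.observe();print({k:np.round(v,3).tolist() for k,v in s.items()})
for n in("top","side"):
    f=bot.grab_frame(n);np.savez(f"{n}0.npz",**f)
    cv2.imwrite(f"pics/{n}0.png",f["img"][:,:,::-1])
    R=cv2.Rodrigues(np.array(f["rvec"]))[0];print(n,f["vfov"],f["cx"],f["cy"],-R.T@np.array(f["tvec"]),R[2])
E
```

```text
pics
{'clock': 0.0, 'qpos': [-1.408, 0.522, -0.036, 1.6, 0.021, 1.021, -0.113], 'qd': [-0.001, -0.0, -0.001, 0.0, 0.0, 0.0, 0.0], 'joint_efforts': [-0.002, -92.711, 1.979, -36.993, 0.018, 0.008, 0.0], 'position': [0.144, 0.608, 0.248], 'tool_rot': [-3.141, 0.0, 2.909], 'force': [-0.037, 0.568, 0.394], 'moment': [0.006, -0.065, -0.043], 'finger_force': 0.0, 'grip_width': 0.086}
top 45.02278745611705 256.2777430830041 193.6041080319205 [0.49775889 0.048617   1.35997571] [ 0.08150975 -0.00474998 -0.99666123]
side 43.45090212685533 253.7591592010399 200.63290644219586 [ 0.05694037 -0.71109895  1.04684523] [ 0.39218046  0.59104581 -0.7048825 ]
```

View pics/top0.png

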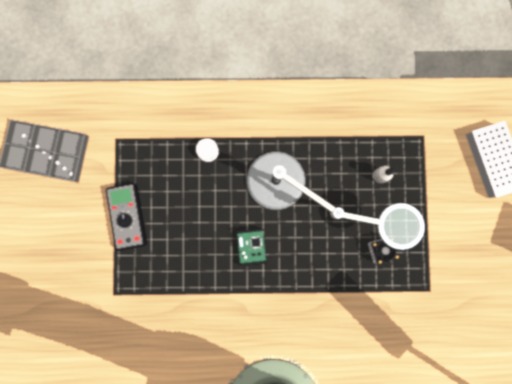

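View pics/side0.png

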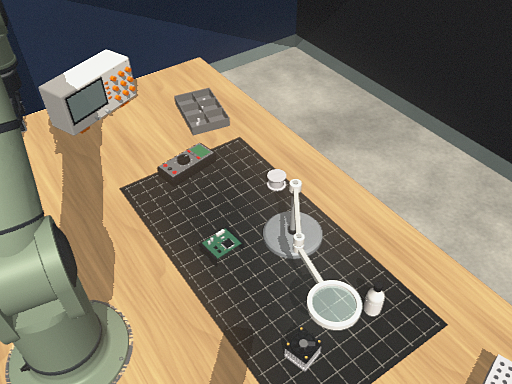

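```bash
cat > h.py <<'E'
import numpy as np,cv2
def load(n): return dict(np.load(n))
def K(f):
    F=192/np.tan(np.radians(f["vfov"])/2);return np.array([[F,0,f["cx"]],[0,F,f["cy"]],[0,0,1]],float)
def proj(f,p): return cv2.projectPoints(np.array(p,float).reshape(-1,1,3),f["rvec"],f["tvec"],K(f),None)[0].reshape(-1,2)
def ray(f,u,z):
    R=cv2.Rodrigues(f["rvec"])[0];c=-R.T@f["tvec"].ravel()
    d=R.T@np.linalg.inv(K(f))@np.array([u[0],u[1],1.]);return c+d*(z-c[2])/d[2]
E
python3 - <<'E'
from h import *
t=load("top0.npz");s=load("side0.npz")
print(proj(t,[[0,0,0],[.144,.608,.25],[.5,0,0],[.5,.2,0]]).round())
for n,u,z in[("pivot",(280,172),.206),("elbow",(339,213),.207),("lens",(401,226),.172),("chip",(257,242),.032),("base",(276,180),.02),("bottle",(384,174),.1),("spool",(207,150),.04),("fan",(384,251),.056)]:print(n,ray(t,u,z).round(3))
for n,u,z in[("pivot",(296,185),.206),("elbow",(299,240),.207),("lens",(334,303),.172),("chip",(229,243),.032),("bottle",(375,297),.08),("spool",(277,175),.04)]:print("side",n,ray(s,u,z).round(3))
i=np.hstack([cv2.resize(t["img"][210:285,220:300],None,fx=5,fy=5),cv2.resize(t["img"][150:260,260:440],None,fx=2.2,fy=2.2)[:375]]) if 0 else cv2.resize(t["img"][140:280,225:435],None,fx=3.8,fy=3.8,interpolation=cv2.INTER_CUBIC)
cv2.imwrite("pics/crop0.png",i[:,:,::-1])
E
```

```text
[[273. 407.]
 [ 15. 387.]
 [271. 231.]
 [203. 231.]]
pivot [ 0.646 -0.017  0.206]
elbow [ 0.542 -0.162  0.207]
lens [ 0.508 -0.327  0.172]
chip [0.468 0.042 0.032]
base [ 0.646 -0.016  0.02 ]
bottle [ 0.651 -0.308  0.1  ]
spool [0.733 0.183 0.04 ]
fan [ 0.44  -0.313  0.056]
side pivot [ 0.645 -0.022  0.206]
side elbow [ 0.536 -0.172  0.207]
side lens [ 0.508 -0.329  0.172]
side chip [0.473 0.043 0.032]
side bottle [ 0.645 -0.332  0.08 ]
side spool [0.741 0.185 0.04 ]
```

View pics/crop0.png

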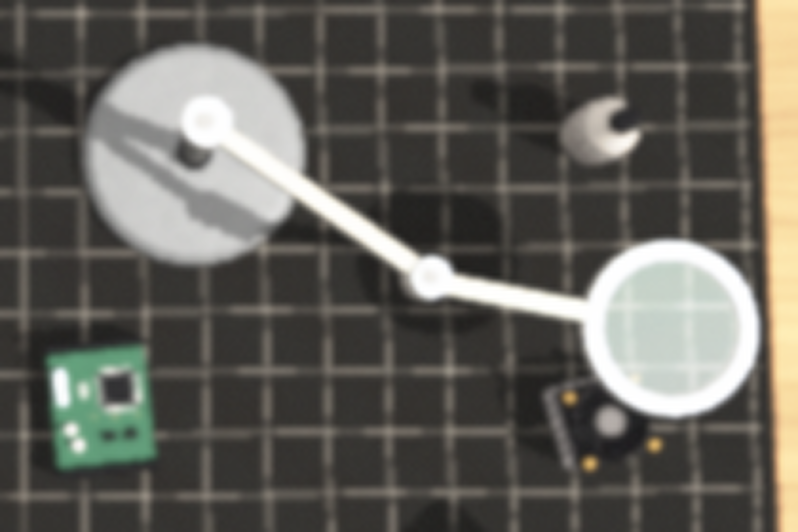

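```bash
python3 -m inch '[[-0.2,-0.12,-0.1,0,0,-0.074,0],[-0.4,-0.24,-0.1,0,0,-0.148,0],[-0.6,-0.36,-0.1,0,0,-0.148,0],[-0.8,-0.48,-0.1,0,0,-0.148,0],[-0.96,-0.59,-0.1,0,0,-0.148,0],[-0.96,-0.59,-0.1,0,0,-0.148,0],[-0.96,-0.59,-0.1,0,0,-0.148,0]]'
python3 - <<'E'
from h import *
t=load("top0.npz")
g=lambda x,y,z:ray(t,(225+(x+.5)/3.8-.5,140+(y+.5)/3.8-.5),z).round(4)
P=g(205,121,.206);E=g(431,277,.207);L=g(670,327,.172);C=g(118,389,.032);B=g(194,154,.02)
print(P,E,L,C,B)
print(np.linalg.norm((P-E)[:2]),np.linalg.norm((E-L)[:2]))
E
```

```text
clock: 0.98
position: [0.3034, 0.4494, 0.2682]
tool_rot: [3.142, -0.0, 3.141]
force: [-0.3, -0.5, 0.4]
grip_width: 0.0001
finger_force: 0.0
[ 0.6473 -0.0134  0.206 ] [ 0.5427 -0.16    0.207 ] [ 0.5087 -0.3268  0.172 ] [0.4679 0.0454 0.032 ] [ 0.646  -0.0146  0.02  ]
0.18009086595382903 0.1702299621100821
```

```bash
python3 -m inch '[[-0.19,-0.25,0,0,0,0,0],[-0.38,-0.5,0,0,0,0,0],[-0.57,-0.75,0,0,0,0,0],[-0.75,-1,0,0,0,0,0],[-0.75,-1,0,0,0,0,0],[-0.75,-1,0,0,0,0,0]]'
python3 -m inch '[[-0.19,-0.25,0,0,0,0,0],[-0.38,-0.5,0,0,0,0,0],[-0.57,-0.75,0,0,0,0,0],[-0.75,-1,0,0,0,0,0],[-0.75,-1,0,0,0,0,0],[-0.75,-1,0,0,0,0,0]]'
python3 -m inch '[[0,-0.25,0,0,0,0,0],[0,-0.5,0,0,0,0,0],[0,-0.75,0,0,0,0,0],[0,-0.96,0,0,0,0,0],[0,-0.96,0,0,0,0,0],[0,-0.96,0.15,0,0,0,0],[0,-0.96,0.36,0,0,0,0],[0,-0.96,0.36,0,0,0,0]]'
```

```text
clock: 1.72
position: [0.4532, 0.2501, 0.2681]
tool_rot: [3.141, -0.0, -3.141]
force: [-0.2, 0.4, 0.5]
grip_width: 0.0002
finger_force: 0.0
clock: 2.48
position: [0.6033, 0.051, 0.2679]
tool_rot: [3.141, -0.001, -3.14]
force: [-0.5, -0.4, -0.1]
grip_width: -0.0002
finger_force: 0.0
clock: 3.48
position: [0.6026, -0.14, 0.1942]
tool_rot: [3.14, -0.005, -3.139]
force: [1.0, -0.7, 0.6]
grip_width: 0.0001
finger_force: 0.0
```

```bash
python3 -m inch '[[0.02,0.013,0,0,0,0,0],[0.04,0.026,0,0,0,0,0],[0.06,0.039,0,0,0,0,0],[0.07,0.046,0,0,0,0,0],[0.08,0.052,0,0,0,0,0],[0.09,0.059,0,0,0,0,0],[0.1,0.065,0,0,0,0,0],[0.11,0.072,0,0,0,0,0],[0.12,0.078,0,0,0,0,0],[0.13,0.085,0,0,0,0,0],[0.14,0.091,0,0,0,0,0],[0.15,0.098,0,0,0,0,0],[0.16,0.104,0,0,0,0,0],[0.17,0.11,0,0,0,0,0],[0.18,0.117,0,0,0,0,0],[0.19,0.124,0,0,0,0,0],[0.2,0.13,0,0,0,0,0],[0.2,0.13,0,0,0,0,0]]'
python3 - <<'E'
from h import *
from workcell import bot
for n in("top","side"):
    f=bot.grab_frame(n);np.savez(f"{n}1.npz",**f)
t=load("top1.npz");s=load("side1.npz")
a=cv2.resize(t["img"][140:280,225:435],(800,533))[:, :,::-1]
cv2.imwrite("pics/t1.png",a)
cv2.imwrite("pics/s1.png",s["img"][:,:,::-1])
E
```

```text
clock: 5.72
position: [0.5634, -0.1168, 0.1962]
tool_rot: [3.141, -0.0, 3.141]
force: [1.8, -0.6, 0.8]
grip_width: -0.0001
finger_force: 1.1
```

View pics/t1.png

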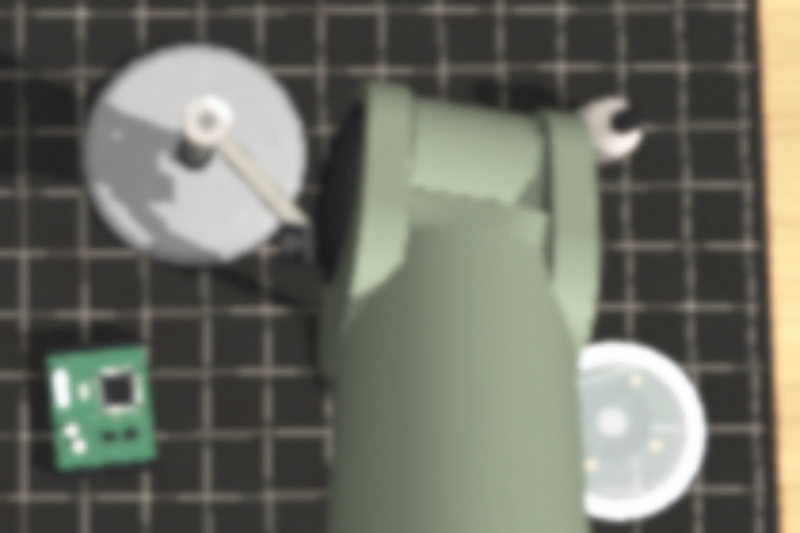

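View pics/s1.png

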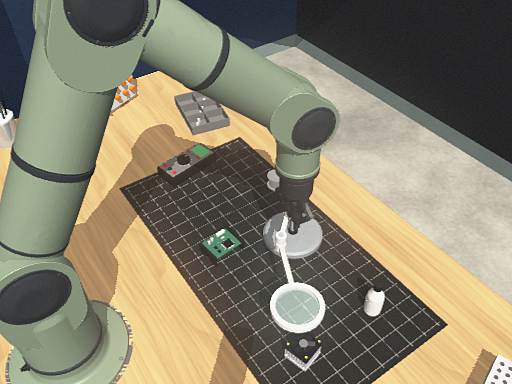

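```bash
python3 - <<'E'
from h import *
t=load("top1.npz");s=load("side1.npz")
g=lambda x,y,z:ray(t,(225+(x+.5)/3.81-.5,140+(y+.5)/3.81-.5),z)
P=g(206,122,.206);P2=g(290,210,.200);d=P2-g(206,122,.200)
print(P,np.degrees(np.arctan2(d[1],d[0]))%360)
E=ray(s,(281,236),.207);print(E,np.degrees(np.arctan2(*(E-P)[1::-1]))%360, np.linalg.norm((E-P)[:2]))
L=ray(s,(297,307),.172);L2=g(616,431,.172);print(L,L2,"dist P-L",np.linalg.norm((L2-P)[:2]))
E
```

```text
[ 0.64683653 -0.01372224  0.206     ] 222.76542854173036
[ 0.50982175 -0.13832955  0.207     ] 222.28477192066796 0.18520267322830078
[ 0.43781654 -0.29190998  0.172     ] [ 0.4402981  -0.28692594  0.172     ] dist P-L 0.34248851135703723
```

```bash
python3 -m inch '[[0.006,0.008,0,0,0,0,0],[0.012,0.016,0,0,0,0,0],[0.018,0.023,0,0,0,0,0],[0.024,0.031,0,0,0,0,0],[0.03,0.038,0,0,0,0,0],[0.036,0.045,0,0,0,0,0],[0.036,0.045,0,0,0,0,0],[-0.05,-0.05,0,0,0,0,0],[-0.15,-0.1,0,0,0,0,0],[-0.15,-0.1,-0.2,0,0,0,0],[-0.15,-0.3,-0.4,0,0,0,0],[-0.15,-0.6,-0.4,0,0,0,0],[-0.15,-0.9,-0.4,0,0,0,0],[-0.15,-1,-0.4,0,0,0,0],[-0.15,-1,-0.4,0,0,0,0]]'
python3 - <<'E'
from h import *
from workcell import bot
for n in("top","side"):
    f=bot.grab_frame(n);np.savez(f"{n}2.npz",**f)
t=load("top2.npz");s=load("side2.npz")
a=cv2.resize(t["img"][140:280,225:435],(600,400))[:, :,::-1]
b=cv2.resize(s["img"][160:360,200:400],(400,400))[:,:,::-1]
cv2.imwrite("pics/ts2.png",cv2.resize(np.hstack([a,b]),(800,320)))
E
```

```text
clock: 7.7
position: [0.5931, -0.3177, 0.2757]
tool_rot: [3.141, -0.001, 3.14]
force: [1.8, 1.0, -0.8]
grip_width: 0.0001
finger_force: 0.0
```

View pics/ts2.png

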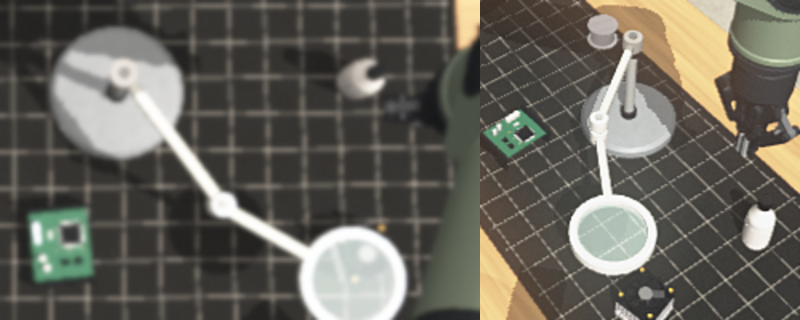

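```bash
python3 - <<'E'
from h import *
t=load("top2.npz")
k=210/480
g=lambda x,y,z:ray(t,(225+(x+.5)*k-.5,140+(y+.5)*k-.5),z)
P=g(124,73,.206);E=g(222,204,.207);L=g(353,279,.172);C=g(70,233,.032)
a=lambda d:np.degrees(np.arctan2(d[1],d[0]))%360
print(P,E,L,C,a(E-P),a(L-E),np.linalg.norm((E-P)[:2]),np.linalg.norm((L-E)[:2]),a(L-P))
E
```

```text
[ 0.64681969 -0.01439794  0.206     ] [ 0.50231303 -0.11875487  0.207     ] [ 0.41768695 -0.26793863  0.172     ] [0.46890029 0.04638118 0.032     ] 215.83531005769902 240.4354634056113 0.178248538768097 0.17151492430206028 227.8948821170425
```

```bash
python3 -m inch '[[0.25,0.28,0,0,0,0,0],[0.49,0.55,0,0,0,0,0],[0.49,0.55,0,0,0,0,0],[0.49,0.55,0.25,0,0,0,0],[0.49,0.55,0.54,0,0,0,0],[0.49,0.55,0.54,0,0,0,0],[0.49,0.55,0.54,0,0,0,0]]'
python3 - <<'E'
from h import *
E=np.array([.502,-.12]);p0=np.array([.495,-.208])
for th in list(range(240,130,-5))+list(range(130,98,-5)):
    a=np.radians(th);u=np.array([np.cos(a),np.sin(a)]);n=np.array([-u[1],u[0]])
    off=.006+11e-3*abs(n[0])+14.5e-3*abs(n[1])
    p=E+.08*u+n*off;d=(p-p0)/.2;print(th,round(-d[0],3),round(d[1],3),p.round(3))
E
```

```text
clock: 8.68
position: [0.4965, -0.2066, 0.1702]
tool_rot: [-3.141, 0.002, -3.141]
force: [0.3, 0.5, -0.1]
grip_width: -0.0006
finger_force: 0.0
240 0.066 0.037 [ 0.482 -0.201]
235 0.099 0.045 [ 0.475 -0.199]
230 0.131 0.057 [ 0.469 -0.197]
225 0.163 0.072 [ 0.462 -0.194]
220 0.194 0.09 [ 0.456 -0.19 ]
215 0.223 0.112 [ 0.45  -0.186]
210 0.251 0.136 [ 0.445 -0.181]
205 0.277 0.163 [ 0.44  -0.175]
200 0.301 0.193 [ 0.435 -0.169]
195 0.322 0.226 [ 0.431 -0.163]
190 0.34 0.261 [ 0.427 -0.156]
185 0.354 0.299 [ 0.424 -0.148]
180 0.365 0.338 [ 0.422 -0.14 ]
175 0.373 0.368 [ 0.42  -0.134]
170 0.378 0.4 [ 0.419 -0.128]
165 0.381 0.433 [ 0.419 -0.121]
160 0.381 0.467 [ 0.419 -0.115]
155 0.378 0.501 [ 0.419 -0.108]
150 0.372 0.536 [ 0.421 -0.101]
145 0.362 0.57 [ 0.423 -0.094]
140 0.349 0.605 [ 0.425 -0.087]
135 0.333 0.638 [ 0.428 -0.08 ]
130 0.313 0.67 [ 0.432 -0.074]
125 0.29 0.701 [ 0.437 -0.068]
120 0.264 0.729 [ 0.442 -0.062]
115 0.234 0.756 [ 0.448 -0.057]
110 0.202 0.779 [ 0.455 -0.052]
105 0.167 0.8 [ 0.462 -0.048]
100 0.13 0.817 [ 0.469 -0.045]
```

```bash
python3 -m inch '[[0.03,0.018,0,0,0,0,0],[0.066,0.037,0,0,0,0,0],[0.099,0.045,0,0,0,0,0],[0.131,0.057,0,0,0,0,0],[0.163,0.072,0,0,0,0,0],[0.194,0.09,0,0,0,0,0],[0.223,0.112,0,0,0,0,0],[0.251,0.136,0,0,0,0,0],[0.277,0.163,0,0,0,0,0],[0.301,0.193,0,0,0,0,0],[0.322,0.226,0,0,0,0,0],[0.34,0.261,0,0,0,0,0],[0.354,0.299,0,0,0,0,0],[0.365,0.338,0,0,0,0,0],[0.373,0.368,0,0,0,0,0],[0.378,0.4,0,0,0,0,0],[0.381,0.433,0,0,0,0,0],[0.381,0.467,0,0,0,0,0],[0.378,0.501,0,0,0,0,0],[0.378,0.501,0,0,0,0,0]]'
python3 - <<'E'
from h import *
from workcell import bot
for n in("top","side"):
    f=bot.grab_frame(n);np.savez(f"{n}3.npz",**f)
t=load("top3.npz");s=load("side3.npz")
a=cv2.resize(t["img"][140:280,225:435],(600,400))[:, :,::-1]
b=cv2.resize(s["img"][160:360,200:400],(400,400))[:,:,::-1]
cv2.imwrite("pics/ts3.png",cv2.resize(np.hstack([a,b]),(800,320)))
E
```

```text
clock: 11.18
position: [0.4201, -0.1062, 0.1683]
tool_rot: [3.141, -0.0, -3.141]
force: [-0.5, -0.2, 0.1]
grip_width: 0.0003
finger_force: 0.0
```

View pics/ts3.png

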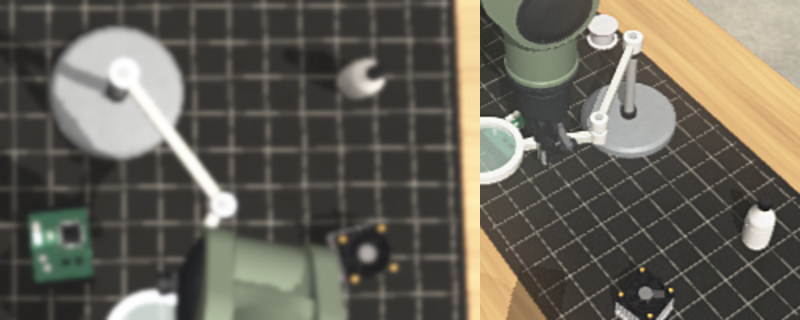

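```bash
python3 -m inch '[[-0.006,0.035,0,0,0,0,0],[-0.016,0.069,0,0,0,0,0],[-0.029,0.104,0,0,0,0,0],[-0.045,0.137,0,0,0,0,0],[-0.065,0.169,0,0,0,0,0],[-0.088,0.2,0,0,0,0,0],[-0.114,0.228,0,0,0,0,0],[-0.129,0.242,0,0,0,0,0],[-0.144,0.255,0,0,0,0,0],[-0.16,0.267,0,0,0,0,0],[-0.176,0.278,0,0,0,0,0],[-0.194,0.289,0,0,0,0,0],[-0.211,0.299,0,0,0,0,0],[-0.211,0.299,0,0,0,0,0]]'
python3 - <<'E'
from h import *
from workcell import bot
for n in("top","side"):
    f=bot.grab_frame(n);np.savez(f"{n}4.npz",**f)
t=load("top4.npz");s=load("side4.npz")
a=cv2.resize(t["img"][140:280,225:345],(343,400))[:, :,::-1]
b=cv2.resize(s["img"][160:310,160:330],(453,400))[:,:,::-1]
cv2.imwrite("pics/ts4.png",np.hstack([a,b]))
E
```

```text
clock: 13.02
position: [0.4625, -0.0468, 0.1683]
tool_rot: [3.142, 0.0, 3.142]
force: [-0.0, 0.0, 0.4]
grip_width: 0.0002
finger_force: 0.0
```

View pics/ts4.png

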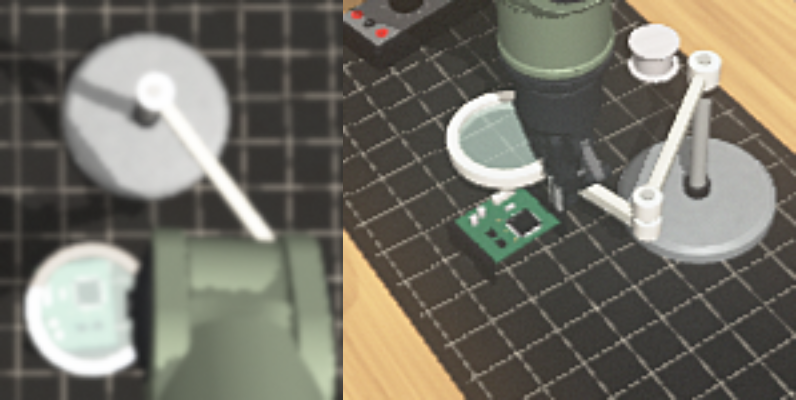

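```bash
python3 - <<'E'
from h import *
t=load("top4.npz")
print(ray(t,(256.9,247.8),.170), "need chip .468 .0455")
E
```

```text
[0.45625442 0.04280056 0.17      ] need chip .468 .0455
```

```bash
python3 -m inch '[[-0.008,0.004,0,0,0,0,0],[-0.015,0.007,0,0,0,0,0],[-0.022,0.01,0,0,0,0,0],[-0.027,0.013,0,0,0,0,0],[-0.031,0.015,0,0,0,0,0],[-0.031,0.015,0,0,0,0,0],[0.05,-0.05,0,0,0,0,0],[0.15,-0.15,0,0,0,0,0],[0.15,-0.15,0,0,0,0,0],[0.15,-0.15,-0.25,0,0,0,0],[0.15,-0.15,-0.5,0,0,0,0],[0.1,-0.4,-0.5,0,0,0,0],[0.05,-0.7,-0.5,0,0,0,0],[0,-1,-0.5,0,0,0,0],[0,-1,-0.5,0,0,0,0]]'
python3 -m inch '[[0,-0.3,0,0,0,0,0],[0,-0.6,0,0,0,0,0],[0,-0.6,0,0,0,0,0]]'
python3 - <<'E'
from h import *
from workcell import bot
f=bot.grab_frame("top");np.savez("top5.npz",**f)
a=cv2.resize(f["img"][140:280,225:345],(514,600))[:, :,::-1]
cv2.imwrite("pics/t5.png",a)
E
```

```text
clock: 15.0
position: [0.4615, -0.2511, 0.268]
tool_rot: [-3.14, -0.0, 3.136]
force: [-0.4, 1.7, 0.3]
grip_width: 0.0
finger_force: 0.0
clock: 15.38
position: [0.4608, -0.3704, 0.2679]
tool_rot: [-3.14, -0.001, 3.137]
force: [0.1, 0.6, 0.6]
grip_width: -0.0002
finger_force: 0.0
```

View pics/t5.png

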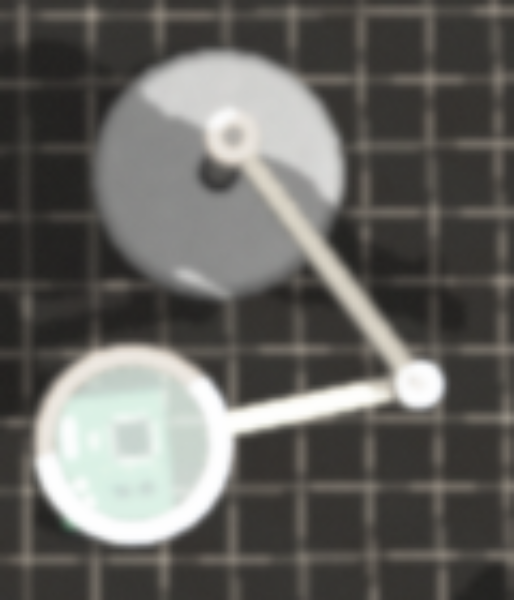

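```bash
python3 - <<'E'
from h import *
t=load("top5.npz")
a=ray(t,(256.0,243.4),.168);c=ray(t,(225+133.5/4.286-.5,140+439.5/4.286-.5),.032)
print(a,c,np.linalg.norm((a-[.468,.0455,.168])[:2]))
E
```

```text
[0.46739875 0.04497628 0.168     ] [0.46779351 0.04552504 0.032     ] 0.0007973626553379815
```

Lens is within about 1 mm of the chip in plan view; hand is clear.

```bash
python3 -c "
from workcell import bot
print(bot.job_done())"
```

```text
the job is handed in; nothing more can be done
None
```

The lens now sits over the large chip, about 1 mm off by my last camera measurement; the hand is clear, nothing else appeared to have moved, and the job is handed in (no verdict was returned).

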